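# Swap the dryer cartridge in the push-push bay of a bench air unit

## Task

Change the air unit's cartridge. Press the spent one straight down to the bottom so that the push-push catch lets it spring up, let go of it, then lift it out and put it in the empty steel tray; then take the fresh cartridge from the wooden holder, stand it in the bay and press it to the bottom so that the catch holds it down by itself. Feel for the bottom, never push a cartridge or the unit with more than 35 N, and do not shift the other things on the bench.

Things in the scene. Friction and masses are not known exactly. Their poses are not given: they have to be found in the camera images.
- dock: Air unit, fixed: grey block 110 x 110 x 107 mm tall with an upright round bay in its top; behind the bay (its +x side, 55 to 115 mm from the bay axis) an aluminium housing as tall, with a gauge (16 mm tall) and a black cap (18 mm) on top, 70 mm or more from the axis. Origin on the bay axis at bench level, z up. Bore 45 mm in diameter. A spring tray in the bay carries the cartridge on a push-push catch.
- bay_mouth (a point): Centre of the bay's rim, 107 mm above the bench; 3 mm chamfer. To work the catch, releasing or catching alike, push the tray down to its bottom stop and let it up. The stop lies 10 to 21 mm below the held position (cap down to 6 mm below the rim); it differs from unit to unit and cannot be seen. The catch works only within about 1 mm of it.
- bay_held (a point): Where a cartridge's centre is when the catch holds it down: 79.7 mm above the bench (underside at 37 mm). The cap then stands 15 mm above the rim and little but the cone shows, too slanted to grip. The spring pushes up with 5 N sprung up, 8 N held and 11 N at the lowest (less the cartridge's weight); at the stop the force rises steeply. Over 35 N damages the unit.
- bay_up (a point): Where a cartridge's centre is when sprung up: 101.5 mm above the bench (underside at 59 mm, cap 37 mm above the rim, the straight body showing 24 mm above the rim). An empty bay's tray waits at this height, 48 mm below the rim.
- spent_center (a point): The spent cartridge, at the start held down in the bay of the air unit: white plastic cylinder with a steel band near its foot, 85 mm tall, 42 mm in diameter up to 72 mm above its underside, then a 45-degree cone to a flat round cap 16 mm wide; 0.14 to 0.24 kg. Site at its centre, 42.5 mm above the underside; z points out of the cap. Round: yaw does not matter.
- fresh_center (a point): The fresh cartridge, at the start standing upright in the wooden holder: white plastic cylinder with a steel band near its foot, 85 mm tall, 42 mm in diameter up to 72 mm above its underside, then a 45-degree cone to a flat round cap 16 mm wide; 0.14 to 0.24 kg. Site at its centre, 42.5 mm above the underside; z points out of the cap. Round: yaw does not matter.
- spent: The spent cartridge again; origin at the centre of its underside.
- fresh: The fresh cartridge again; origin at the centre of its underside.
- holder: Wooden holder for the fresh cartridge, fixed: a block 90 x 90 x 32 mm tall with a round pocket 51 mm in diameter and 22 mm deep (floor 10 mm above the bench). Origin at the centre of its underside.
- tray: Open steel tray for spent cartridges, fixed, empty at the start: 150 x 150 mm outside, walls 40 mm tall and 4 mm thick, floor 4 mm thick. Origin at the centre of its underside.
- tape: Bystander: tape measure, 50 x 34 x 50 mm; leave it alone. Origin at the middle of its underside.
- bottle: Bystander: small bottle, 40 mm diameter, 110 mm tall; leave it alone. Origin at the middle of its underside.
- tin: Bystander: open tin of rivets, 90 x 70 x 30 mm; leave it alone. Origin at the middle of its underside.
- bar: Bystander: aluminium angle bar lying flat, 40 x 280 x 25 mm; leave it alone. Origin at the middle of its underside.
- driver: Bystander: screwdriver lying down; leave it alone. Origin on its length.
- mallet: Bystander: hammer lying down; leave it alone. Origin on its length.

How it is judged (in metres and radians):
On the way, in this order (a step that is already met when the one before it is completed fails the run):
1. the spent cartridge has sprung up in the bay and stands there by itself, not touched by the fingers (z of spent_center in the frame of dock between 0.095 and 0.108 m and horizontal distance between spent_center and dock below 0.008 m and contact force between the fingers and spent below 0.2 N), for 0.1 s.
2. the spent cartridge lies or stands in the steel tray, let go (x of spent_center in the frame of tray between -0.071 and 0.071 m and y of spent_center in the frame of tray between -0.071 and 0.071 m and z of spent_center in the frame of tray below 0.055 m and contact force between the fingers and spent below 0.2 N and linear speed of spent below 0.03 m/s), for 0.2 s.
At the end, for the whole second after the job is handed in: The fresh cartridge stands in the bay, held down by the catch (height within 4 mm of the held position, within 6 mm of the bay axis, within 0.1 rad of upright) and the spent cartridge lies or stands inside the steel tray, both at rest and let go (all of step 2 and z of fresh_center in the frame of dock between 0.0757 and 0.0837 m and horizontal distance between fresh_center and dock below 0.006 m and angle between fresh_center's own z axis and vertical below 0.1 rad and linear speed of fresh below 0.02 m/s); the robot touches nothing.
It fails at once if the spent cartridge is pressed against the air unit with more than 35 N (contact force between spent and dock above 35 N).
It fails at once if the fresh cartridge is pressed against the air unit with more than 35 N (contact force between fresh and dock above 35 N).
It fails at once if the air unit itself is pressed or knocked by the robot with more than 35 N (contact force between any of the fingers, the arm and dock above 35 N).
It fails at once if a bystander (tape measure, bottle, tin, bar, screwdriver, hammer) is shifted by more than 30 mm (distance of any of tape, bottle, tin, bar, driver, mallet from where it was at the start of the episode above 0.03 m).
It also fails if it takes over 64 s, if anything falls off the work surface, if the arm or the gripper's body presses on something with over 40 N, if the wrist force passes 120 N, or if a joint passes its speed limit or range.

## Robot

A 6-joint arm with a two-finger parallel gripper is mounted at the origin on the work surface. World frame = base frame: x ahead of the robot, y to its left, z up, the work surface at z = 0. Lengths are in mm, angles in rad, forces in N, time in s.
With the tool pointing down it reaches from about 400 to 825 mm from the base axis. Payload 7 kg.
Tool frame: the origin (TCP) lies midway between the tips of the shut fingers; the grasp point (between the pads) lies 19 mm behind it; z points along the fingers, y is the direction in which the jaws open and shut (so a half turn about z gives the same grasp; the last joint's range is limited). The gripper opens to 85 mm and grips with 20 to 120 N. Pads are 22 mm wide; open, the fingers measure 114 mm over their backs; the gripper's body (76 mm by 85 mm) begins 54 mm behind the grasp point. The pads swing forward as they close: fully open they stand 13 mm farther back than shut.
Start: joints at [-1.041, 0.359, 0.012, 0, -1.224, -0.288], TCP at [161.603, -655.347, 231.302] pointing down, gripper open.
Joint ranges: [-3.07, 3.07], [-1.43, 2.12], [-1.02, 1.25], [-3.03, 1.67], [-3.05, -0], [-3.03, 3.03]. Speed limits (rad/s): [2.39, 2.39, 3.01, 3.14, 3.14, 3.14].

## Interface

Orientations are given as [roll, pitch, yaw] about the fixed x, y, z axes, in that order (R = Rz(yaw) Ry(pitch) Rx(roll)).
In Python, from cell import bot gives the robot as it stands.
- The arm moves only by the shell command python3 -m creep 'ROWS' [FORCE]. ROWS is JSON, a list of rows, each a list of 3 entries, a list of its own where there are three numbers: the shift along the tool's x, y, z in cm, then the turn about the tool's z in degrees, then the opening, from 0 (shut) to 1 (fully open). In form: [[[dx, dy, dz], roll, hand], ...]. A call has 1 to 8 rows; each row shifts and turns the pose as measured when the row begins, along the tool's axes as they then stand; what a row does not reach is not made up. A row lasts 1/12 s, in which the tool goes at most 41.7 mm and 7.16 degrees, less where a joint would pass 70% of its speed; a pose out of reach is approached as far as the arm can. A call with a gripper value outside its range is refused whole. The fingers move at their own pace and stop on an object; FORCE is the grip in N (left out, the last holds). Time passes only in rows, so rows that do not move let the fingers close. It gives the time, the measured TCP pose, the force and the opening at its end, in the units of the state.
- bot.get_obs(): the state, without advancing time (a new reading comes with each control period).
- bot.capture(name): name is "scene" or "top" or "wrist"; returns (picture, depth): 400x640x3 uint8, blue, green, red; 400x640 float32, mm along the optical axis (not along the pixel's ray), 0 where there is no reading.
- bot.get_calibration(name): a dict with "K" (3x3 intrinsics, pixels), "cam_to_world" (4x4, takes a point from camera to world coordinates). Camera axes: x right, y up, looking along -z (the intrinsics and any distortion apply to the point x, -y, -z); pixel columns grow to the right and rows downward; lengths in mm; the calibration is good to about 2 mm. The wrist camera is an equidistant fisheye: a pixel r from the principal point sees the ray r / f radians off the axis. A picture is of the moment at which its call begins: read the wrist's pose just before it. get_calibration takes no time and is no camera call; for the wrist camera it gives the pose at the moment of the call.
- bot.close_job(): hands the job in, once; it reports no verdict.
Trained networks look in the newest picture that a camera, given by its name, has taken for a name from the list of things; names that differ only in an ending like _2 or _b are one class to them, and where a whole thing is asked for, a point or a joint stands for the part that bears it (a point fixed in the world has none). Each returns a list of dicts, best first, with "conf" (0 to 1); they miss things now and then, are a little off and sometimes report something else, mostly with a low value. They report only what shows in the picture. A call takes as long as a camera call.
- bot.find_in(target, camera): "location" ([x, y, z] in mm, in world coordinates, good to about 4 mm: the middle of the surface that is visible of it).
- bot.tip_of(target, camera): "location" ([x, y, z] in mm, in world coordinates, good to about 4 mm: a listed point, or the origin of a listed thing).
The state is a dict: "t": time; "joint_pos": joint angles; "qd": joint speeds; "effort": joint torques, N m; "tool_pos": TCP position; "tcp_rot": TCP orientation; "force": force on the tool from outside, world axes, zero at the start; "ft_torque": the same for the moment, N m; "opening": finger opening in mm.
Only numpy, scipy, OpenCV 4.12 (cv2) and the standard library are available. Lean on these libraries where they do the work, as an engineer would, in place of code of your own. Each camera call takes 0.05 s, during which the arm holds its last target. There are 200 camera calls.

## Working session

There is one attempt and no reset: what is moved stays moved. The work goes in short steps, Python scripts to look and compute and a shell command to move; the robot and the scene stay as the last step left them, time stands still between calls to the robot, and variables do not carry over. Pictures are saved under pics/ and viewed, about 8 in all and at most 12, crops included, and the job is handed in when it is done.

```bash
ls; mkdir -p pics; python3 - <<'E'
from cell import bot
import cv2
for c in ["top","scene"]:
    p,d=bot.capture(c); cv2.imwrite(f"pics/{c}0.png",p)
    for n in ["bay_mouth","spent_center","fresh_center","holder","tray","tape","bottle","tin","bar","driver","mallet"]:
        r=bot.tip_of(n,c); print(c,n,[( [round(v) for v in q["location"]],round(q["conf"],2)) for q in r[:2]])
o=bot.get_obs(); print(o["t"],o["tool_pos"],o["tcp_rot"],o["force"],o["opening"])
E
```

```text
pics
top bay_mouth [([551, 17, 104], 0.69)]
top spent_center [([553, 18, 82], 0.63), ([443, -259, 9], 0.26)]
top fresh_center [([443, -254, 50], 0.6), ([659, 457, -2], 0.58)]
top holder [([441, -251, 0], 0.78), ([636, -257, -1], 0.36)]
top tray [([430, 288, -2], 0.64), ([550, 15, 103], 0.41)]
top tape [([395, 61, 0], 0.64), ([681, -441, -4], 0.51)]
top bottle []
top tin [([635, -260, -1], 0.73)]
top bar [([548, 17, 105], 0.69), ([773, 37, -2], 0.63)]
top driver [([683, -439, -1], 0.75)]
top mallet [([659, 457, -3], 0.66)]
scene bay_mouth [([550, 20, 111], 0.57), ([396, 56, 4], 0.45)]
scene spent_center [([552, 15, 76], 0.74)]
scene fresh_center [([442, -250, 52], 0.64)]
scene holder [([441, -249, 3], 0.81)]
scene tray [([555, 16, 37], 0.23)]
scene tape [([395, 55, 4], 0.71)]
scene bottle [([655, 259, 0], 0.94)]
scene tin [([634, -268, 3], 0.68)]
scene bar [([776, 33, -4], 0.69)]
scene driver [([682, -438, 0], 0.76), ([554, 13, 80], 0.58)]
scene mallet [([660, 458, 1], 0.82)]
1.2 [ 161.6009551  -655.33901497  231.30641922] [ 3.14157741e+00 -6.62947118e-06 -2.89978541e+00] [-0.39882947  0.70390742 -0.1832405 ] 85.2800871110286
```

View pics/top0.png

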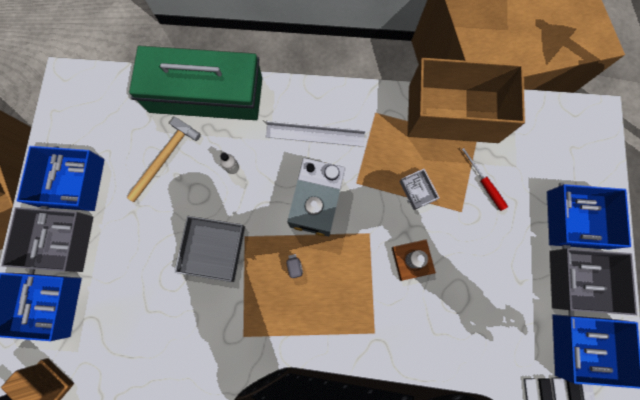

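```bash
cat > h.py <<'E'
from cell import bot
import numpy as np
from scipy.spatial.transform import Rotation as Rn
def st():
    o=bot.get_obs(); print(round(o["t"],2),np.round(o["tool_pos"],1),"rot",np.round(np.degrees(o["tcp_rot"]),1),"F",np.round(o["force"],1),"op",round(o["opening"],1)); return o
def to(*xyz):
    "shift in cm in tool axes to a world point"
    o=st(); R=Rn.from_euler("xyz",o["tcp_rot"]).as_matrix()
    print(xyz,"-> cm",np.round(R.T@(np.array(xyz)-o["tool_pos"])/10,2))
E
python3 - <<'E'
from h import *
# refine dock axis, cap tops via top depth
p,d=bot.capture("top"); c=bot.get_calibration("top"); K=c["K"];T=c["cam_to_world"];print(np.round(K,1).tolist(),c.keys())
v,u=np.mgrid[:400,:640]; P=np.stack([(u-K[0][2])/K[0][0]*d,-(v-K[1][2])/K[1][1]*d,-d,np.ones_like(d)],-1)@np.array(T).T
X,Y,Z=P[...,0],P[...,1],P[...,2]
def reg(n,x,y,r,z0,z1):
    m=(d>0)&(abs(X-x)<r)&(abs(Y-y)<r)&(Z>z0)&(Z<z1); print(n,m.sum(),[np.round((np.min(A[m]),np.median(A[m]),np.max(A[m])),1) for A in (X,Y,Z)])
reg("spentcap",551,17,30,117,140)
reg("docktop",551,17,80,100,112)
reg("fresh",442,-252,35,60,120)
reg("holder",442,-252,60,26,36)
reg("traywall",430,288,90,30,45)
reg("bottle",655,259,40,80,120)
to(551,17,260)
E
```

```text
[[403.4, 0.0, 316.9], [0.0, 403.4, 196.8], [0.0, 0.0, 1.0]] dict_keys(['K', 'cam_to_world'])
spentcap 104 [array([535.8, 551.2, 565.4]), array([ 5. , 19.7, 32.8]), array([117. , 121.3, 126.9])]
docktop 2100 [array([488.3, 564.7, 630.9]), array([-47.4,  16.4,  81.4]), array([100. , 107.9, 112. ])]
fresh 256 [array([421.4, 440.3, 461.7]), array([-271.5, -246.5, -229.7]), array([60.1, 88.2, 99. ])]
holder 826 [array([386. , 439.2, 496.4]), array([-303.9, -244.8, -195.2]), array([26.2, 32.7, 36. ])]
traywall 479 [array([349.4, 430.5, 508.9]), array([204.6, 291.8, 364.7]), array([30.4, 40. , 44.7])]
bottle 94 [array([648.4, 657.2, 671.1]), array([244.7, 255.6, 269.8]), array([ 80.3, 106.4, 115.4])]
1.25 [ 161.6 -655.4  231.3] rot [ 180.     0.  -166.1] F [0.2 0.4 0.1] op 85.4
(551, 17, 260) -> cm [-53.9   55.96  -2.87]
```

The top view shows the air unit at (314,205), tray at (212,250), holder with the fresh cartridge at (415,260) and tape at (294,266). These match the networks. The unit's +x side points up and slightly right, so its yaw is about -16°. I'm moving over the bay with the fingers shut.

```bash
python3 -m creep '[[[-2.7,2.8,-0.3],0,0],[[-2.7,2.8,-0.3],0,0],[[-2.7,2.8,-0.3],0,0],[[-2.7,2.8,-0.3],0,0],[[-2.7,2.8,-0.3],0,0],[[-2.7,2.8,-0.3],0,0],[[-2.7,2.8,-0.3],0,0],[[-2.7,2.8,-0.3],0,0]]' 40
python3 -m creep '[[[-2.7,2.8,0],0,0],[[-2.7,2.8,0],0,0],[[-2.7,2.8,0],0,0],[[-2.7,2.8,0],0,0],[[-2.7,2.8,0],0,0],[[-2.7,2.8,0],0,0],[[-2.7,2.8,0],0,0]]'; python3 -c "
from h import *
to(551,18,200)"
```

```text
t: 1.92
tool_pos: [318.9, -381.3, 252.1]
tcp_rot: [3.138, -0.002, -2.911]
force: [1.5, 0.3, 0.4]
opening: 0.2
t: 2.5
tool_pos: [462.4, -134.5, 257.0]
tcp_rot: [-3.141, 0.006, -2.91]
force: [1.5, -0.0, -0.6]
opening: 0.0
2.5 [ 462.4 -134.5  257. ] rot [-180.     0.4 -166.7] F [ 1.5 -0.  -0.6] op 0.0
(551, 18, 200) -> cm [-12.09  12.82   5.77]
```

```bash
python3 -m creep '[[[-2.4,2.6,0],0,0],[[-2.4,2.6,0],0,0],[[-2.4,2.6,0],0,0],[[-2.4,2.6,0],0,0],[[-1.2,1.2,0],0,0],[[0,0,1],7,0],[[0,0,1],7,0],[[0,0,1],7,0]]'
python3 -m creep '[[[0,0,1],6,0],[[0,0,0],0,0],[[0,0,0],0,0]]'; python3 -c "
from h import *
import cv2
p,d=bot.capture('wrist'); cv2.imwrite('pics/w1.png',p)
for n in ['bay_mouth','spent_center']: print(n,[(np.round(q['location'],1),round(q['conf'],2)) for q in bot.tip_of(n,'wrist')[:2]])
c=bot.get_calibration('wrist');print(np.round(c['K'],1).tolist(),np.round(c['cam_to_world'],3).tolist())
np.save('w1.npy',d)
to(551,18,150)"
```

```text
t: 3.17
tool_pos: [549.0, 19.9, 230.8]
tcp_rot: [3.137, 0.015, 3.008]
force: [0.2, -0.2, 0.2]
opening: 0.1
t: 3.42
tool_pos: [548.1, 19.8, 218.5]
tcp_rot: [3.137, 0.011, 2.895]
force: [-0.8, 0.0, 0.8]
opening: -0.3
bay_mouth []
spent_center [(array([550. ,  20.8,  82.8]), 0.77)]
[[309.7, 0.0, 321.2], [0.0, 309.7, 200.8], [0.0, 0.0, 1.0]] [[0.244, -0.918, -0.312, 469.432], [0.97, 0.233, 0.073, 38.823], [0.005, -0.32, 0.947, 361.307], [0.0, 0.0, 0.0, 1.0]]
3.57 [548.4  19.9 219.1] rot [179.7   0.7 165.9] F [ 0.4  0.6 -0.8] op -0.1
(551, 18, 150) -> cm [-0.21 -0.16  6.91]
```

View pics/w1.png

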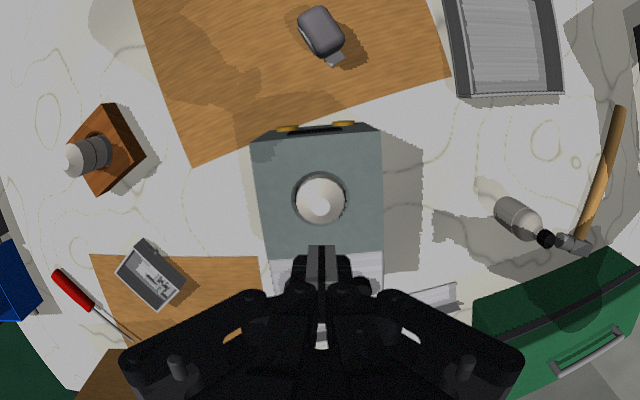

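The wrist view shows the bore ring centred near (320,198), the unit square with the tool, and the shut fingers at (320,265). I'll refine the axis by fitting the bore ring.

```bash
cat >> h.py <<'E'
def ray(c,u,v,z):
    K=np.array(c["K"]);T=np.array(c["cam_to_world"]); x,y=u-K[0,2],v-K[1,2]; r=np.hypot(x,y)+1e-9; a=r/K[0,0]
    w=T[:3,:3]@np.array([x/r*np.sin(a),-y/r*np.sin(a),-np.cos(a)]); s=(z-T[2,3])/w[2]; return T[:3,3]+s*w
def unray(c,P):
    K=np.array(c["K"]);T=np.array(c["cam_to_world"]); q=T[:3,:3].T@(np.array(P)-T[:3,3]); r=np.hypot(q[0],q[1]); a=np.arctan2(r,-q[2])
    return np.array([K[0,2]+K[0,0]*a*q[0]/r, K[1,2]-K[0,0]*a*q[1]/r])
E
python3 - <<'E'
from h import *
import cv2
p=cv2.imread("pics/w1.png"); c=bot.get_calibration("wrist")
g=cv2.cvtColor(p,cv2.COLOR_BGR2GRAY)
b=np.mean(g[140:170,270:290]);print("block",b, g[198,280:365].tolist())
print(g[160:245,320].tolist())
E
```

```text
block 111.695 [115, 114, 113, 114, 113, 112, 114, 112, 114, 114, 106, 82, 70, 74, 64, 27, 128, 169, 179, 178, 177, 178, 179, 179, 176, 177, 179, 181, 179, 179, 179, 177, 178, 180, 180, 179, 179, 179, 180, 178, 178, 178, 181, 178, 172, 165, 162, 157, 155, 154, 151, 148, 145, 145, 145, 142, 142, 140, 139, 142, 138, 141, 140, 129, 106, 27, 96, 100, 102, 103, 115, 113, 114, 114, 116, 113, 115, 117, 117, 114, 117, 117, 114, 115, 113]
[117, 118, 118, 115, 114, 113, 118, 114, 116, 119, 113, 79, 76, 72, 84, 93, 90, 85, 163, 178, 178, 180, 179, 179, 179, 176, 178, 177, 180, 179, 178, 179, 180, 178, 176, 177, 176, 178, 178, 178, 180, 177, 181, 178, 179, 180, 177, 180, 182, 178, 180, 180, 179, 179, 179, 173, 131, 129, 128, 130, 126, 128, 129, 119, 109, 105, 106, 119, 118, 116, 116, 118, 117, 116, 118, 116, 116, 116, 115, 117, 116, 118, 116, 119, 119]
```

```bash
python3 - <<'E'
from h import *
c=bot.get_calibration("wrist")
L,R=ray(c,290.3,198,107),ray(c,349.7,198,107);U,D=ray(c,320,170.5,107),ray(c,320,226.5,107)
print((L+R)/2,np.linalg.norm(L-R),(U+D)/2,np.linalg.norm(U-D))
a=((L+R)/2+(U+D)/2)/2
to(a[0],a[1],140)
E
```

```text
[550.31607578  18.83161934 107.        ] 51.48284702815278 [551.50363024  18.52411858 107.        ] 51.158289742667776
3.57 [548.4  19.9 219.1] rot [179.7   0.7 165.9] F [ 0.4  0.6 -0.8] op -0.1
(np.float64(550.9098530083205), np.float64(18.67786896264962), 140) -> cm [-0.17 -0.1   7.91]
```

```bash
python3 -m creep '[[[-0.2,-0.1,2],0,0],[[0,0,2],0,0],[[0,0,2],0,0],[[0,0,1.5],0,0],[[0,0,0.5],0,0],[[0,0,0],0,0]]'; python3 -m creep '[[[0,0,0.4],0,0],[[0,0,0.3],0,0],[[0,0,0.3],0,0],[[0,0,0],0,0]]'; python3 -c "
from h import *
to(551,18.6,122)"
```

```text
t: 4.07
tool_pos: [555.2, 18.5, 142.6]
tcp_rot: [3.13, 0.023, 2.906]
force: [0.6, -0.5, 1.3]
opening: 0.0
t: 4.4
tool_pos: [557.5, 18.8, 135.3]
tcp_rot: [3.128, 0.027, 2.909]
force: [-0.2, 0.7, -0.2]
opening: 0.3
4.4 [557.5  18.8 135.3] rot [179.2   1.5 166.7] F [-0.2  0.7 -0.2] op 0.3
(551, 18.6, 122) -> cm [ 0.66 -0.19  1.31]
```

```bash
python3 -m creep '[[[0.4,-0.1,0.2],0,0],[[0.3,-0.1,0.2],0,0],[[0,0,0.2],0,0],[[0,0,0],0,0]]'; python3 -m creep '[[[0,0,0.2],0,0],[[0,0,0.2],0,0],[[0,0,0],0,0]]'; python3 -c "
from h import *
to(551,18.6,122)"
```

```text
t: 4.73
tool_pos: [550.2, 18.8, 129.9]
tcp_rot: [3.127, 0.029, 2.909]
force: [0.1, -0.1, -1.0]
opening: 0.0
t: 4.98
tool_pos: [550.4, 18.9, 125.8]
tcp_rot: [3.127, 0.03, 2.91]
force: [-0.6, -0.2, 0.4]
opening: -0.2
4.98 [550.4  18.9 125.8] rot [179.2   1.7 166.7] F [-0.6 -0.2  0.4] op -0.2
(551, 18.6, 122) -> cm [-0.05 -0.02  0.38]
```

Good tracking; press, watching the force.

```bash
for i in 1 2; do python3 -m creep '[[[0,0,0.2],0,0],[[0,0,0.2],0,0],[[0,0,0.2],0,0]]' | egrep 'pos|force';done;  python3 -m creep '[[[0,0,0.15],0,0],[[0,0,0.15],0,0]]' | egrep 'pos|force'
```

```text
tool_pos: [551.3, 19.0, 120.2]
force: [-1.4, 0.6, 5.9]
tool_pos: [551.6, 18.8, 115.3]
force: [-3.6, 0.9, 8.1]
tool_pos: [551.6, 18.7, 113.1]
force: [-3.4, 1.0, 8.2]
```

```bash
for i in 1 2 3 4; do python3 -m creep '[[[0,0,0.1],0,0],[[0,0,0],0,0]]' | egrep 'pos|force';done
```

```text
tool_pos: [551.5, 18.7, 112.8]
force: [-2.1, 0.7, 5.9]
tool_pos: [551.5, 18.7, 112.7]
force: [-1.6, 0.4, 4.4]
tool_pos: [551.5, 18.6, 112.6]
force: [-2.6, 0.4, 5.3]
tool_pos: [551.5, 18.7, 112.5]
force: [-2.6, 0.5, 4.7]
```

```bash
for i in 1 2 3 4 5 6; do python3 -m creep '[[[0,0,0.15],0,0]]' | egrep 'pos|force';done
```

```text
tool_pos: [551.6, 18.7, 111.7]
force: [-4.2, -0.3, 8.8]
tool_pos: [551.6, 18.6, 110.8]
force: [-4.4, 0.7, 8.4]
tool_pos: [551.6, 18.6, 109.9]
force: [-4.4, 0.6, 8.9]
tool_pos: [551.6, 18.6, 109.0]
force: [-3.8, 0.4, 8.4]
tool_pos: [551.6, 18.6, 108.1]
force: [-3.9, 1.1, 8.7]
tool_pos: [551.6, 18.6, 107.3]
force: [-3.6, 1.3, 9.0]
```

```bash
for i in 1 2 3 4 5 6; do python3 -m creep '[[[0,0,0.15],0,0]]' | egrep 'pos|force';done
```

```text
tool_pos: [551.6, 18.6, 106.4]
force: [-4.0, -0.4, 10.1]
tool_pos: [551.7, 18.6, 105.7]
force: [-6.4, 1.0, 13.1]
tool_pos: [551.7, 18.6, 105.3]
force: [-7.6, 1.8, 19.4]
tool_pos: [551.8, 18.6, 105.3]
force: [-9.0, 2.4, 19.8]
tool_pos: [551.8, 18.6, 105.4]
force: [-8.5, 2.0, 17.8]
tool_pos: [551.7, 18.6, 105.4]
force: [-7.6, 2.1, 16.8]
```

Bottom felt at about z=105.3, where the force rose steeply to 20 N. Letting up.

```bash
python3 -m creep '[[[0,0,-0.5],0,0],[[0,0,-1],0,0],[[0,0,-1],0,0],[[0,0,-1],0,0],[[0,0,-1.5],0,0],[[0,0,-2],0,0],[[0,0,-2],0,0],[[0,0,0],0,0]]'; python3 -c "
from h import *
import cv2
p,d=bot.capture('wrist'); cv2.imwrite('pics/w2.png',p)
for n in ['spent_center']: print(n,[(np.round(q['location'],1),round(q['conf'],2)) for q in bot.tip_of(n,'wrist')[:2]])
c=bot.get_calibration('wrist');print(unray(c,[551,18.6,144]),unray(c,[551,18.6,122]))
to(551,18.6,107)"
```

```text
t: 7.98
tool_pos: [548.1, 18.0, 202.6]
tcp_rot: [3.13, 0.036, 2.917]
force: [1.7, -0.6, 0.9]
opening: -0.2
spent_center [(array([548. ,  20.6,  98.3]), 0.64), (array([ 683.5, -437.4,    2.4]), 0.33)]
[322.87745102 224.64591924] [322.42087802 212.74941261]
8.08 [546.6  17.9 199.4] rot [179.4   1.9 167.1] F [ 0.4 -0.  -0.6] op -0.2
(551, 18.6, 107) -> cm [-0.11  0.06  9.25]
```

View pics/w2.png

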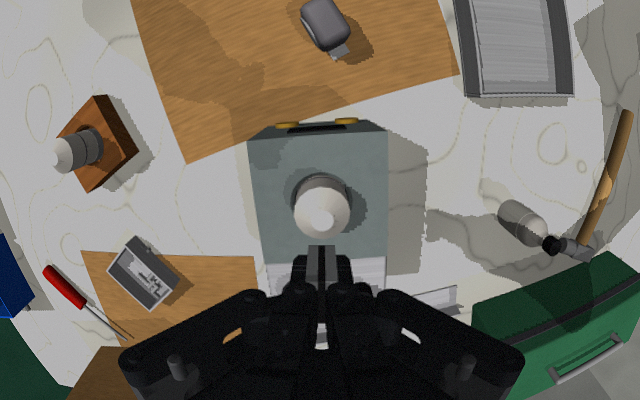

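The cap now shows at (322,222) with the straight body above the rim, so the spent cartridge has sprung up and nothing touches it. Opening, then descending to grip.

```bash
python3 -m creep '[[[0,0,0],0,1],[[0,0,0],0,1],[[0,0,0],0,1],[[0,0,0],0,1],[[0,0,2],0,1],[[0,0,2],0,1],[[0,0,1.5],0,1],[[0,0,0],0,1]]';  python3 -c "
from h import *
to(551,18.6,109)"
```

```text
t: 8.75
tool_pos: [547.0, 17.6, 139.8]
tcp_rot: [3.132, 0.029, 2.916]
force: [0.1, -0.2, -1.3]
opening: 85.3
8.75 [547.   17.6 139.8] rot [179.5   1.7 167.1] F [ 0.1 -0.2 -1.3] op 85.3
(551, 18.6, 109) -> cm [-0.28  0.16  3.09]
```

```bash
python3 -m creep '[[[-0.15,0.1,1],0,1],[[-0.1,0,1],0,1],[[0,0,0.6],0,1],[[0,0,0.3],0,1],[[0,0,0],0,1]]';  python3 -c "
from h import *
to(551,18.6,108)"
```

```text
t: 9.17
tool_pos: [551.3, 18.1, 108.6]
tcp_rot: [3.133, 0.029, 2.916]
force: [-0.6, -0.6, 0.4]
opening: 85.4
9.17 [551.3  18.1 108.6] rot [179.5   1.6 167.1] F [-0.6 -0.6  0.4] op 85.4
(551, 18.6, 108) -> cm [0.05 0.04 0.06]
```

```bash
python3 -m creep '[[[0,0,0],0,0.4],[[0,0,0],0,0.4],[[0,0,0],0,0],[[0,0,0],0,0],[[0,0,0],0,0],[[0,0,0],0,0],[[0,0,0],0,0]]' 50; python3 -m creep '[[[0,0,-0.5],0,0],[[0,0,-1],0,0],[[0,0,-1],0,0],[[0,0,-1],0,0],[[0,0,0],0,0]]'
```

```text
t: 9.75
tool_pos: [551.9, 18.3, 110.4]
tcp_rot: [3.132, 0.031, 2.916]
force: [-0.3, -0.4, -1.9]
opening: 40.3
t: 10.17
tool_pos: [551.5, 18.4, 149.1]
tcp_rot: [3.132, 0.032, 2.916]
force: [0.1, -0.5, -1.4]
opening: 40.1
```

```bash
python3 -m creep '[[[0,0,-2],0,0],[[0,0,-2],0,0],[[0,0,-2],0,0],[[0,0,-2],0,0],[[0,0,0],0,0]]';  python3 -c "
from h import *
to(430,289,220)"
```

```text
t: 10.58
tool_pos: [546.8, 17.7, 233.9]
tcp_rot: [3.132, 0.03, 2.916]
force: [1.3, 0.2, -3.0]
opening: 40.1
10.58 [546.8  17.7 233.9] rot [179.4   1.7 167.1] F [ 1.3  0.2 -3. ] op 40.1
(430, 289, 220) -> cm [17.49 23.81  1.11]
```

```bash
python3 -m creep '[[[1.9,2.6,0],0,0],[[1.9,2.6,0],0,0],[[1.9,2.6,0],0,0],[[1.9,2.6,0],0,0],[[1.9,2.6,0],0,0],[[1.9,2.6,0],0,0],[[1.9,2.6,0],0,0],[[1.9,2.6,0],0,0]]'; python3 -m creep '[[[1.5,2,0],0,0],[[0.7,1,0],0,0],[[0,0,0],0,0]]';  python3 -c "
from h import *
to(430,289,62)"
```

```text
t: 11.25
tool_pos: [440.6, 257.4, 232.1]
tcp_rot: [3.13, 0.029, 2.904]
force: [0.7, 0.6, -2.7]
opening: 40.3
t: 11.5
tool_pos: [422.0, 297.4, 230.9]
tcp_rot: [3.13, 0.028, 2.909]
force: [0.7, -1.7, -2.2]
opening: 40.5
11.5 [422.  297.4 230.9] rot [179.3   1.6 166.7] F [ 0.7 -1.7 -2.2] op 40.5
(430, 289, 62) -> cm [-0.5  -0.83 16.9 ]
```

```bash
python3 -m creep '[[[-0.2,-0.4,3],0,0],[[-0.2,-0.4,3],0,0],[[0,0,3],0,0],[[0,0,3],0,0],[[0,0,2],0,0],[[0,0,1],0,0],[[0,0,0],0,0]]';  python3 -c "
from h import *
to(430,289,60)"
```

```text
t: 12.08
tool_pos: [428.3, 287.3, 76.3]
tcp_rot: [3.127, 0.028, 2.91]
force: [-0.2, -0.7, -3.2]
opening: 40.4
12.08 [428.3 287.3  76.3] rot [179.2   1.6 166.7] F [-0.2 -0.7 -3.2] op 40.4
(430, 289, 60) -> cm [-0.08  0.18  1.64]
```

```bash
for i in 1 2 3; do python3 -m creep '[[[0,0,0.3],0,0],[[0,0,0.3],0,0]]'|egrep 'pos|force'; done
```

```text
tool_pos: [428.7, 286.3, 70.3]
force: [-0.4, -0.2, -2.4]
tool_pos: [429.7, 286.8, 65.5]
force: [0.6, 0.6, -1.9]
tool_pos: [430.6, 287.7, 60.3]
force: [0.3, 0.0, -2.6]
```

```bash
for i in 1 2 3 4; do python3 -m creep '[[[0,0,0.2],0,0]]'|egrep 'pos|force'; done
```

```text
tool_pos: [430.8, 287.9, 58.3]
force: [0.7, -0.1, -1.8]
tool_pos: [431.0, 288.1, 56.3]
force: [-0.1, -0.6, -2.1]
tool_pos: [431.5, 288.6, 55.1]
force: [-7.2, -5.7, 32.7]
tool_pos: [432.1, 288.5, 55.1]
force: [-13.7, -7.1, 43.6]
```

```bash
python3 -m creep '[[[0,0,-0.05],0,0.15],[[0,0,0],0,1],[[0,0,0],0,1],[[0,0,0],0,1],[[0,0,0],0,1],[[0,0,0],0,1],[[0,0,0],0,1]]'; python3 -m creep '[[[0,0,-1],0,1],[[0,0,-2],0,1],[[0,0,-3],0,1],[[0,0,-3],0,1],[[0,0,-3],0,1],[[0,0,-3],0,1],[[0,0,0],0,1]]';  python3 -c "
from h import *
import cv2
p,d=bot.capture('wrist'); cv2.imwrite('pics/w3.png',p)
for n in ['spent_center','fresh_center','tray']: print(n,[(np.round(q['location'],1),round(q['conf'],2)) for q in bot.tip_of(n,'wrist')[:2]])
to(441,-250,210)"
```

```text
t: 13.5
tool_pos: [433.1, 289.8, 57.1]
tcp_rot: [3.119, 0.035, 2.913]
force: [-1.1, 0.4, 0.1]
opening: 85.5
t: 14.08
tool_pos: [426.1, 285.6, 215.2]
tcp_rot: [3.125, 0.033, 2.913]
force: [0.7, -0.4, 0.7]
opening: 85.5
spent_center [(array([430.4, 292.2,  46.7]), 0.9)]
fresh_center [(array([ 441.5, -256. ,   52.8]), 0.83)]
tray [(array([427.9, 285. ,  -0. ]), 0.9), (array([661. , 457.8,  -0.9]), 0.32)]
14.28 [423.6 283.2 207.9] rot [179.6   1.6 166.8] F [ 0.4 -0.2 -0.3] op 85.8
(441, -250, 210) -> cm [-13.83 -51.53  -0.23]
```

View pics/w3.png

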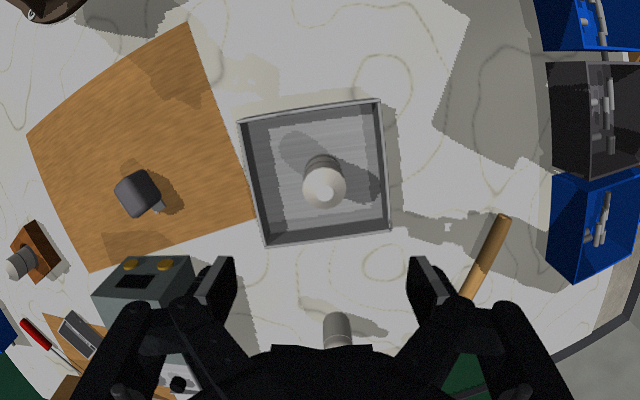

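Spent cartridge stands upright in the tray at (324,185), let go. Moving to the fresh one.

```bash
python3 -m creep '[[[-1,-3.75,0],0,1],[[-1,-3.75,0],0,1],[[-1,-3.75,0],0,1],[[-1,-3.75,0],0,1],[[-1,-3.75,0],0,1],[[-1,-3.75,0],0,1],[[-1,-3.75,0],0,1],[[-1,-3.75,0],0,1]]'; python3 -m creep '[[[-1,-3.75,0],0,1],[[-1,-3.75,0],0,1],[[-1,-3.75,0],0,1],[[-1,-3.75,0],0,1],[[-1,-3.75,0],0,1]]';  python3 -c "
from h import *
to(442,-252,210)"
```

```text
t: 14.95
tool_pos: [428.5, -35.8, 199.5]
tcp_rot: [-3.135, 0.016, 2.923]
force: [0.8, -0.3, -0.7]
opening: 85.3
t: 15.37
tool_pos: [430.8, -239.6, 196.2]
tcp_rot: [-3.133, 0.006, 2.925]
force: [1.1, 1.6, 0.6]
opening: 85.4
15.37 [ 430.8 -239.6  196.2] rot [-179.5    0.3  167.6] F [1.1 1.6 0.6] op 85.4
(442, -252, 210) -> cm [-1.37 -0.98 -1.36]
```

```bash
python3 -m creep '[[[-1,0,-1],0,1],[[0,0,0],0,1],[[0,0,0],0,1]]';  python3 -c "
from h import *
import cv2
p,d=bot.capture('wrist'); cv2.imwrite('pics/w4.png',p)
c=bot.get_calibration('wrist')
for n in ['fresh_center']: print(n,[(np.round(q['location'],1),round(q['conf'],2)) for q in bot.tip_of(n,'wrist')[:2]])
print(unray(c,[442,-252,95]),unray(c,[442,-252,82]),ray(c,320,200,95)); np.save('c4.npy',c,allow_pickle=True)
to(442,-252,120)"
```

```text
t: 15.62
tool_pos: [436.5, -249.4, 201.0]
tcp_rot: [-3.132, -0.005, 2.913]
force: [-0.3, 0.8, -0.2]
opening: 85.1
fresh_center [(array([ 440.4, -253. ,   53.6]), 0.73)]
[320.48040293 206.4783163 ] [320.66283468 201.80145223] [ 436.27678339 -251.09260399   95.        ]
15.72 [ 437.  -248.4  201.4] rot [-179.4   -0.3  167.1] F [ 0.2 -0.2 -0.4] op 85.5
(442, -252, 120) -> cm [-0.61 -0.16  8.14]
```

View pics/w4.png

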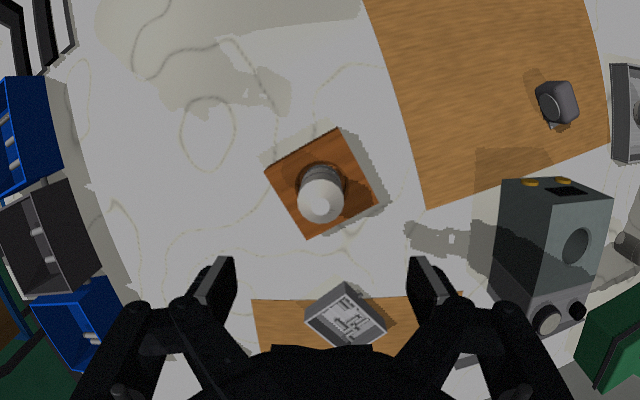

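Cap at (321,206) agrees with (442,-252). Descending to grip 52 mm above the underside, as before.

```bash
python3 -m creep '[[[-0.3,-0.1,3],0,1],[[-0.3,-0.1,3],0,1],[[0,0,2],0,1],[[0,0,0],0,1]]';  python3 -c "
from h import *
to(441.5,-252,63)"
```

```text
t: 16.05
tool_pos: [442.8, -247.7, 119.8]
tcp_rot: [-3.132, -0.0, 2.923]
force: [-0.5, 0.5, -0.2]
opening: 85.2
16.05 [ 442.8 -247.7  119.8] rot [-179.5   -0.   167.5] F [-0.5  0.5 -0.2] op 85.2
(441.5, -252, 63) -> cm [ 0.03 -0.4   5.68]
```

```bash
python3 -m creep '[[[0,-0.3,2],0,1],[[0,-0.1,2],0,1],[[0,0,1],0,1],[[0,0,0.5],0,1],[[0,0,0],0,1]]';  python3 -c "
from h import *
to(441.5,-252,63)"
```

```text
t: 16.47
tool_pos: [443.2, -247.0, 66.2]
tcp_rot: [-3.132, 0.001, 2.935]
force: [-0.5, -0.1, -0.4]
opening: 85.4
16.47 [ 443.2 -247.    66.2] rot [-1.794e+02  1.000e-01  1.681e+02] F [-0.5 -0.1 -0.4] op 85.4
(441.5, -252, 63) -> cm [ 0.06 -0.52  0.32]
```

```bash
python3 -m creep '[[[0.1,-0.4,0.3],0,1],[[0,-0.2,0],0,1],[[0,0,0],0,1]]' | grep pos; python3 -m creep '[[[0,0,0],0,0.4],[[0,0,0],0,0.4],[[0,0,0],0,0],[[0,0,0],0,0],[[0,0,0],0,0],[[0,0,0],0,0],[[0,0,0],0,0]]' 50; python3 -m creep '[[[0,0,-1],0,0],[[0,0,-2],0,0],[[0,0,-3],0,0],[[0,0,-3],0,0],[[0,0,-3],0,0],[[0,0,-3],0,0],[[0,0,-2],0,0],[[0,0,0],0,0]]';python3 -c "
from h import *
to(551,18.6,220)"
```

```text
tool_pos: [442.6, -252.1, 65.8]
t: 17.3
tool_pos: [443.8, -252.8, 68.4]
tcp_rot: [-3.132, 0.009, 2.937]
force: [0.6, -0.0, 0.4]
opening: 39.8
t: 17.97
tool_pos: [438.8, -250.3, 247.6]
tcp_rot: [-3.131, -0.0, 2.936]
force: [-0.4, -0.2, -1.7]
opening: 39.6
17.97 [ 438.8 -250.3  247.6] rot [-179.4   -0.   168.2] F [-0.4 -0.2 -1.7] op 39.6
(551, 18.6, 220) -> cm [-5.5  28.64  2.46]
```

```bash
python3 -m creep '[[[-0.7,3.5,0],0,0],[[-0.7,3.5,0],0,0],[[-0.7,3.5,0],0,0],[[-0.7,3.5,0],0,0],[[-0.7,3.5,0],0,0],[[-0.7,3.5,0],0,0],[[-0.7,3.5,0],0,0],[[-0.4,2,0],0,0]]'; python3 -m creep '[[[0,0,0],0,0],[[0,0,0],0,0]]';python3 -c "
from h import *
import cv2
p,d=bot.capture('wrist'); cv2.imwrite('pics/w5.png',p)
for n in ['bay_mouth','fresh_center']: print(n,[(np.round(q['location'],1),round(q['conf'],2)) for q in bot.tip_of(n,'wrist')[:2]])
to(551,18.6,180)"
```

```text
t: 18.63
tool_pos: [544.3, 4.4, 247.7]
tcp_rot: [-3.132, 0.001, 2.925]
force: [0.6, 0.3, -2.2]
opening: 39.6
t: 18.8
tool_pos: [544.9, 8.8, 246.3]
tcp_rot: [-3.132, -0.001, 2.93]
force: [-0.5, -0.1, -2.1]
opening: 39.9
bay_mouth [(array([552.6,  21.1,  81.6]), 0.73)]
fresh_center [(array([543.2,   7.6, 232.7]), 0.76)]
18.95 [544.7   7.2 246.7] rot [-179.4   -0.   167.8] F [-0.9 -0.1 -2.8] op 39.7
(551, 18.6, 180) -> cm [-0.38  1.31  6.66]
```

View pics/w5.png

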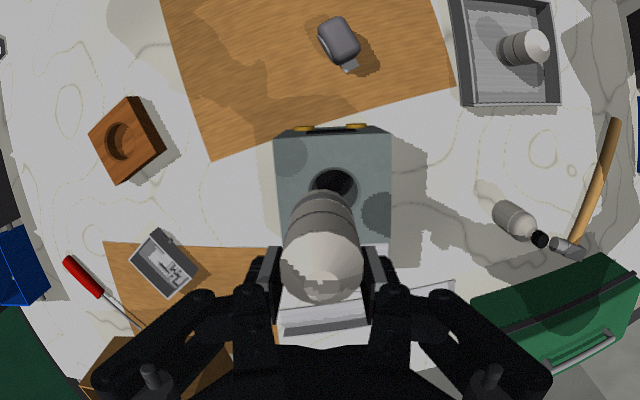

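Fresh cartridge is upright in the fingers, the bore is visible at (335,183), and the spent one still stands in the tray at (525,47). Aligning over the bay.

```bash
python3 -m creep '[[[-0.4,0.6,2],0,0],[[-0.2,0.5,2],0,0],[[0,0.2,1.5],0,0],[[0,0,0.5],0,0],[[0,0,0],0,0]]';python3 -c "
from h import *
to(552,18.6,172)"
```

```text
t: 19.37
tool_pos: [552.5, 13.1, 186.9]
tcp_rot: [-3.134, 0.003, 2.921]
force: [0.1, 0.1, -1.5]
opening: 39.8
19.37 [552.5  13.1 186.9] rot [-179.5    0.2  167.4] F [ 0.1  0.1 -1.5] op 39.8
(552, 18.6, 172) -> cm [0.17 0.54 1.48]
```

```bash
python3 -m creep '[[[0.1,0.5,0.5],0,0],[[0,0.2,0.4],0,0],[[0,0,0],0,0],[[0,0,0],0,0]]';python3 -c "
from h import *
to(552,18.6,172)"
```

```text
t: 19.7
tool_pos: [553.6, 18.9, 179.6]
tcp_rot: [-3.135, 0.005, 2.919]
force: [0.2, 0.3, -2.0]
opening: 39.5
19.7 [553.6  18.9 179.6] rot [-179.6    0.3  167.2] F [ 0.2  0.3 -2. ] op 39.5
(552, 18.6, 172) -> cm [ 0.15 -0.06  0.76]
```

```bash
python3 -m creep '[[[0.2,0,0.3],0,0],[[0,0,0.3],0,0],[[0,0,0.2],0,0]]'|egrep 'pos|force'; for i in 1 2 3 4; do python3 -m creep '[[[0,0,0.2],0,0],[[0,0,0.2],0,0]]'|egrep 'pos|force';done
```

```text
tool_pos: [552.4, 19.6, 172.9]
force: [-0.3, -0.5, -1.9]
tool_pos: [552.5, 19.7, 168.7]
force: [-0.2, 0.1, -1.4]
tool_pos: [552.5, 19.6, 164.2]
force: [0.5, -0.2, -1.7]
tool_pos: [552.6, 19.6, 159.7]
force: [0.1, 0.8, -1.5]
tool_pos: [552.7, 19.4, 155.3]
force: [-1.0, -1.2, -1.7]
```

Inside the bore without contact force. Continuing down.

```bash
python3 -m creep '[[[0,0,0.4],0,0],[[0,0,0.4],0,0],[[0,0,0.4],0,0]]'|egrep 'pos|force'; python3 -m creep '[[[0,0,0.4],0,0],[[0,0,0.4],0,0],[[0,0,0.4],0,0]]'|egrep 'pos|force'; for i in 1 2 3; do python3 -m creep '[[[0,0,0.2],0,0],[[0,0,0.2],0,0]]'|egrep 'pos|force';done
```

```text
tool_pos: [553.0, 19.5, 142.5]
force: [-0.7, -0.4, -0.6]
tool_pos: [552.9, 19.3, 128.8]
force: [-0.4, 0.9, -2.1]
tool_pos: [552.6, 19.2, 123.6]
force: [-0.5, 0.9, -1.4]
tool_pos: [552.7, 19.2, 119.1]
force: [-0.4, -0.3, -1.8]
tool_pos: [553.1, 19.1, 115.3]
force: [-1.4, -0.5, 3.7]
```

Seated on the spring tray. Release, rise, shut the fingers, check.

```bash
python3 -m creep '[[[0,0,0],0,0.6],[[0,0,0],0,1],[[0,0,0],0,1],[[0,0,0],0,1],[[0,0,0],0,1],[[0,0,-1],0,1],[[0,0,-2],0,1],[[0,0,-2],0,1]]'|egrep 'pos|force|open'; python3 -m creep '[[[0,0,-2],0,1],[[0,0,-2],0,0],[[0,0,0],0,0],[[0,0,0],0,0],[[0,0,0],0,0],[[0,0,0],0,0]]'; python3 -c "
from h import *
import cv2
p,d=bot.capture('wrist'); cv2.imwrite('pics/w6.png',p)
c=bot.get_calibration('wrist');print(unray(c,[551,18.6,144]),unray(c,[551,18.6,107]))
for n in ['fresh_center']: print(n,[(np.round(q['location'],1),round(q['conf'],2)) for q in bot.tip_of(n,'wrist')[:2]])
to(551.3,18.6,150)"
```

```text
tool_pos: [550.9, 19.0, 164.4]
force: [0.5, -0.1, 0.1]
opening: 85.6
t: 22.78
tool_pos: [553.0, 19.7, 215.2]
tcp_rot: [-3.137, 0.013, 2.921]
force: [0.2, -0.2, -0.1]
opening: 25.5
[319.79099701 210.49367144] [320.20119844 195.24779044]
fresh_center [(array([549.1,  18. , 102.5]), 0.75)]
22.88 [552.9  19.7 214.7] rot [-179.7    0.7  167.3] F [ 0.9 -0.5 -0.2] op 9.7
(551.3, 18.6, 150) -> cm [ 0.21 -0.11  6.47]
```

View pics/w6.png

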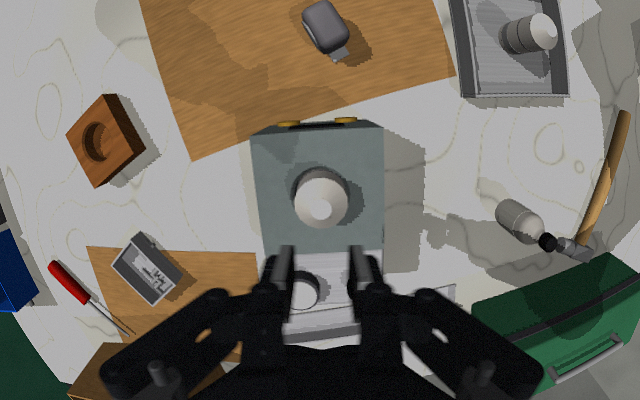

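Fresh cartridge stands sprung up in the bay with its cap at (320,209), against a predicted 210. Descending to press.

```bash
python3 -m creep '[[[0.2,-0.1,1.5],0,0],[[0,0,1.5],0,0],[[0,0,1.5],0,0],[[0,0,0.5],0,0],[[0,0,0],0,0]]'|egrep 'pos|force|open'; python3 -c "
from h import *
to(551.3,18.6,148)"
```

```text
tool_pos: [550.3, 18.3, 160.9]
force: [0.2, -0.4, 0.1]
opening: 0.0
23.3 [550.3  18.3 160.9] rot [-179.6    0.5  167.3] F [ 0.2 -0.4  0.1] op 0.0
(551.3, 18.6, 148) -> cm [-0.08  0.06  1.29]
```

```bash
python3 -m creep '[[[0,0,0.3],0,0],[[0,0,0.3],0,0],[[0,0,0.2],0,0],[[0,0,0.2],0,0],[[0,0,0.2],0,0]]'|egrep 'pos|force'; for i in 1 2 3 4; do python3 -m creep '[[[0,0,0.2],0,0],[[0,0,0.2],0,0],[[0,0,0.2],0,0]]'|egrep 'pos|force';done
```

```text
tool_pos: [551.4, 18.3, 149.5]
force: [0.6, -0.0, 0.2]
tool_pos: [551.9, 18.4, 143.8]
force: [-1.2, -0.5, 2.8]
tool_pos: [552.6, 18.4, 138.3]
force: [-0.9, 0.6, 3.1]
tool_pos: [553.1, 18.4, 132.5]
force: [-0.3, -0.7, 4.1]
tool_pos: [553.6, 18.4, 126.4]
force: [-1.5, 0.4, 5.0]
```

```bash
for i in 1 2 3 4; do python3 -m creep '[[[0.04,0,0.2],0,0],[[0,0,0.2],0,0]]'|egrep 'pos|force';done
```

```text
tool_pos: [553.5, 18.4, 122.3]
force: [-1.0, -0.5, 7.2]
tool_pos: [553.6, 18.4, 118.5]
force: [-0.6, -0.7, 5.9]
tool_pos: [553.7, 18.5, 114.8]
force: [-1.9, -0.1, 6.8]
tool_pos: [553.9, 18.5, 111.3]
force: [-1.6, -1.1, 8.1]
```

```bash
for i in 1 2 3 4 5 6 7 8; do python3 -m creep '[[[0,0,0.15],0,0]]'|egrep 'pos|force';done
```

```text
tool_pos: [554.1, 18.4, 110.0]
force: [-2.6, -1.1, 7.6]
tool_pos: [554.3, 18.2, 108.8]
force: [-2.7, -1.2, 8.3]
tool_pos: [554.4, 18.1, 107.6]
force: [-3.1, 1.0, 8.6]
tool_pos: [554.4, 17.9, 106.4]
force: [-2.9, 0.3, 9.5]
tool_pos: [554.6, 17.8, 105.5]
force: [-5.6, 1.0, 17.8]
tool_pos: [554.8, 17.6, 105.2]
force: [-9.0, 1.1, 22.3]
tool_pos: [554.9, 17.4, 105.2]
force: [-9.3, 1.5, 21.7]
tool_pos: [555.0, 17.4, 105.2]
force: [-9.2, 1.7, 19.8]
```

Bottom felt at z=105.2 with 22 N, the same height as before. Letting up and checking.

```bash
python3 -m creep '[[[0,0,-0.3],0,0],[[0,0,-0.5],0,0],[[0,0,-1],0,0],[[0,0,-1],0,0],[[0,0,-1.5],0,0],[[0,0,-2],0,0],[[0,0,-3],0,0],[[0,0,-2],0,0]]'; python3 -m creep '[[[0,0,0],0,0],[[0,0,0],0,0],[[0,0,0],0,0]]'; python3 -c "
from h import *
import cv2
p,d=bot.capture('wrist'); cv2.imwrite('pics/w7.png',p)
c=bot.get_calibration('wrist');print(unray(c,[551,18.6,144]),unray(c,[551,18.6,122]))
for n in ['fresh_center','spent_center']: print(n,[(np.round(q['location'],1),round(q['conf'],2)) for q in bot.tip_of(n,'wrist')[:2]])
bot.capture('scene')
for n in ['fresh_center','tape','bottle','tin','bar','driver','mallet']: print(n,[(np.round(q['location'],1),round(q['conf'],2)) for q in bot.tip_of(n,'scene')[:2]])
st()"
```

```text
t: 26.72
tool_pos: [548.7, 17.9, 218.8]
tcp_rot: [-3.13, 0.013, 2.925]
force: [1.8, 0.5, 2.2]
opening: 0.2
t: 26.97
tool_pos: [550.7, 18.5, 224.4]
tcp_rot: [-3.135, 0.02, 2.926]
force: [0.9, -0.1, 0.2]
opening: -0.1
[322.48623844 208.54929203] [322.5832372  199.28991008]
fresh_center [(array([551.4,  20.9,  79.5]), 0.62)]
spent_center [(array([429.2, 290.9,  47.9]), 0.62), (array([428.6, 295.7,   4.6]), 0.52)]
fresh_center [(array([550.1,  21.1,  80. ]), 0.44), (array([555.9,  18.3,   1.7]), 0.44)]
tape [(array([397.6,  57.1,   3.2]), 0.54), (array([777.8,  32.8,   1.1]), 0.45)]
bottle [(array([6.582e+02, 2.590e+02, 5.000e-01]), 0.8)]
tin [(array([ 634.2, -264. ,    1.5]), 0.61)]
bar [(array([7.749e+02, 3.110e+01, 2.000e-01]), 0.65), (array([658. , 260. ,  -2.1]), 0.5)]
driver [(array([ 679.4, -439.5,   -2. ]), 0.82)]
mallet [(array([ 6.590e+02,  4.611e+02, -1.000e-01]), 0.9)]
27.52 [550.6  18.5 223.9] rot [-179.6    1.1  167.6] F [ 0.6 -0.2  0. ] op -0.0
```

View pics/w7.png

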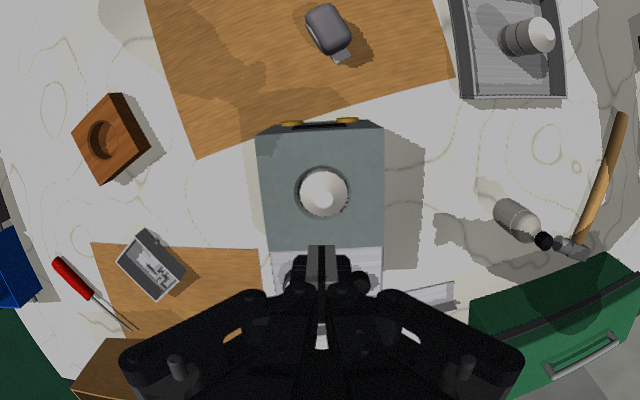

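The cap at (323,197) with only the cone showing means the catch holds it. Its centre reads about 79.5 to 80 mm. The spent one stands in the tray and the bystanders are in place.

```bash
python3 -c "
from cell import bot
print(bot.close_job())"
```

```text
the job is handed in; nothing more can be done
None
```

The cartridge change is finished and the job is handed in, at about 27.5 s of the 64 s allowed.

- **Spent cartridge:** I pressed it to the bottom (felt at tool height 105.3 mm, about 20 N vertical, 22 N in all) and it sprung up by itself. I then lifted it out and stood it in the steel tray.
- **Fresh cartridge:** I took it from the holder, stood it in the bay, let go, and pressed it to the bottom (105.2 mm, about 22 N vertical, 24 N in all). The catch held it when I let up.

**Last checks:**
- **Fresh cartridge:** its centre read about 80 mm high, against 79.7 mm for the held position, and within about 3 mm of the bay axis. Only the cone showed above the rim.
- **Spent cartridge:** it stands upright inside the tray.
- **Bystanders:** all six were within about 5 mm of their starting positions, which is about the accuracy of the measurement.
- **Fingers:** they were about 100 mm clear of the cap, with no contact force.

None of the checks failed. One thing did not go smoothly: setting the spent cartridge on the tray floor briefly pushed with about 44 N vertical (46 N in all). That was the cartridge against the fixed tray, not the air unit. The wrist force never came near its 120 N limit.

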